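# Pinch the cam cover off the watch case and cam its end module tight

## Task

The end module of the watch case has worked loose and stands a few millimetres off the case. Pinch the two side tabs of the grey snap-fit cover together to free it, lift it off and set it down gently, the right way up, in the ceramic ring tray; then turn the steel cam that was under it a quarter turn clockwise, as far as it goes, so that the module is drawn tight against the case. Leave the watch stand, the sunglasses stand and the cufflink cup where they stand.

Things in the scene. Friction and masses are not known exactly. Their poses are not given: they have to be found in the camera images.
- case: The watch case, fixed to the shelf. Origin at shelf height on the cam's upright axis; z up. Its centre block, 120 x 120 mm, has a flat deck 45 mm above the shelf that carries cover and cam. A glass compartment with shut lid (120 mm along x, 60 high, not used) adjoins at y = 60 to 190 mm; the loose end module is on the -y side.
- deck (a point): Centre of the deck, 45 mm above the case's origin, axes as the case. Two catches stand on the deck at x = +35 to +40 and -35 to -40 mm, 34 mm long in y, 10 mm high; their 3 mm thick lips reach inward to |x| = 31 mm over the cover's hooks. Ribs 4 mm high at |y| = 33.5 to 37.5 mm keep the cover in place. Keep the fingertips above the catches.
- cover_center (a point): Centre of the loose grey snap-fit cover, an upside-down box 52 mm (its x) by 64 mm (its y) by 40 mm high, walls 3 mm; this point is 20 mm above its lower rim. It starts on the deck straight over the cam, axes parallel to the case's, held by the hooks of its two spring tabs, in the middle of its +x and -x sides. It weighs 70 to 110 g and must rise 40 mm to clear cam and catches.
- tab_a (a joint): How far the ribbed tab on the cover's +x side is pressed in, m: 0 free, 0.006 fully in; spring 3 N to start, 8 N fully in. The tab is 24 mm wide in y, 8 to 36 mm above the rim, outer face at x = 30 mm when free, 24 mm pressed. Its hook, 2 to 6 mm above the rim, reaches 4 mm farther out under the catch's lip and is free when pressed over 4 mm.
- tab_b (a joint): The same for the tab on the cover's -x side. Both tabs: 60 mm across when free, 48 mm when fully pressed. Gripped by its pressed tabs, the cover lifts straight up.
- cover: The same loose cover with its tabs; origin at the centre of its lower rim.
- cam (a joint): Turn of the cam, rad: 0 fully loose (its grip bar lies along the case's y), growing clockwise seen from above to a hard stop at 1.5708 (bar along the case's x). It starts between 0.1 and 0.3 and turns with friction, about 0.13 N m, staying where it is left. It draws the end module in by 5.1 mm per rad.
- cam_grip (a point): On the cam's axis, half-way up its grip bar, 18 mm above the deck. The cam is a steel disc 32 mm across and 8 mm high on the deck, with an upright grip bar on it 9 mm thick, 28 mm long and 20 mm high (8 to 28 mm above the deck). Covered at the start.
- wing (a joint): How far the end module has been drawn in, m: 0 leaves a gap of 8 mm, 0.008 is tight against the case. Only the cam moves it.
- wing_top (a point): Top centre of the end module (a ring holder 120 mm along the case's x, 70 along y, 47 high).
- tray_in (a point): Centre of the inner floor of the white ceramic ring tray, a loose low tray 140 mm (x) by 120 mm (y), 12 mm high, walls 5 mm, floor 5 mm thick; 0.4 to 0.65 kg.
- watch_stand: Bystander: stainless steel T-shaped watch stand, 84 mm base, 103 mm high; origin at the centre of its underside.
- glasses_stand: Bystander: black plastic sunglasses stand, 70 x 120 mm base, 90 mm high; origin at the centre of its underside.
- cup: Bystander: white silicone cufflink cup, 68 mm across, 50 mm high; origin at the centre of its underside.
Not all that is in view belongs to the job. What is shaped like the cover but pink or yellow is not meant.

How it is judged:
By the outcome, as a careful person would: the job done as asked, in the order asked, and still so for the second after the job is handed in, with the robot touching nothing.
It also fails if it takes over 58 s, if anything falls off the work surface, if the arm or the gripper's body presses on something with over 40 N, if the wrist force passes 120 N, or if a joint passes its speed limit or range.

## Robot

A 6-joint arm with a two-finger parallel gripper is mounted at the origin on the work surface. World frame = base frame: x ahead of the robot, y to its left, z up, the work surface at z = 0. Lengths are in m, angles in rad, forces in N, time in s.
With the tool pointing down it reaches from about 0.425 to 1.125 m from the base axis. Payload 14.9 kg.
Tool frame: the origin (TCP) lies on the centre line of the jaws, within the pads' length; the fingertips stand 22 mm ahead of it and the grasp point (between the pads) lies 3 mm ahead of it; z points along the fingers, y is the line along which they close (so a half turn about z gives the same grasp; the last joint's range is limited). The gripper opens to 91 mm and grips with 3 to 60 N. Pads are 32 mm wide; open, the fingers measure 118 mm over their backs; the gripper's body (76 mm by 178 mm) begins 60 mm behind the grasp point.
Start: joints at [1.148, 0.379, 1.734, -0, 1.028, -0.033], TCP at [0.266, 0.648, 0.236] pointing down, gripper open.
Joint ranges: [-2.77, 2.77], [-0.74, 2.19], [0, 2.66], [-1.06, 4.2], [0.31, 2.87], [-3.08, 3.08]. Speed limits (rad/s): [1.89, 1.89, 2.39, 3.14, 3.14, 3.14].

## Interface

Orientations are given as a 3x3 rotation matrix whose columns are the frame's x, y, z axes.
In Python, from rig import monitor, eyes, arm gives the robot as it stands. The module is installed in compiled form; this text tells all that it offers.
- The arm moves only by the tool servo_tool, never from a script. Its argument "plan" is a list of rows, each an object with "offset": the shift along the tool's x, y, z in m, a list of three; "yaw": the turn about the tool's z in degrees. A call has 1 to 10 rows; each row shifts and turns the commanded pose from where the row before left it, along the tool's axes as they then stand; what a row does not reach is not made up. A row lasts 1/10 s, in which the tool goes at most 50 mm and 8.59 degrees, less where a joint would pass 70% of its speed; a pose out of reach is approached as far as the arm can. A call is refused whole if a number of a shift passes 0.05 or a number of a turn 8.59, either way. A call with a gripper value outside its range is refused whole. "claw" is the opening, from -1 (shut) to 1 (fully open), so that 0 is half open, set as the call begins (left out, the last holds). The fingers move at their own pace and stop on an object; the grip force is fixed at half the most. Time passes only in rows, so rows that do not move let the fingers close. It gives the time, the measured TCP pose, the force, the opening and the grip force at its end, in the units of the state.
- monitor.observe(): the state, without advancing time (a new reading comes with each control period).
- eyes.capture(name): name is "scene" or "top" or "wrist"; returns a dict with "color" (400x640x3 uint8, red, green, blue), "vfov" (degrees; the focal length in pixels is half the picture's height over the tangent of half this angle, whatever the lens; pixels are square), "cx", "cy" (the principal point, pixels), "camera_from_world" (4x4, takes a point from world to camera coordinates); the wrist camera has in their place "hand_eye" (4x4, takes a point from camera to tool coordinates, whose origin is the TCP and whose axes are the flange's). Camera axes: x right, y down, z forward; pixel columns grow to the right and rows downward; lengths in m; the calibration is good to about 2 mm. A picture is of the moment at which its call begins: read the wrist's pose just before it. There is no depth.
- arm.finish_job(): hands the job in; it is judged then, once.
The state is a dict: "t": time; "joints": joint angles; "joint_vel": joint speeds; "joint_efforts": joint torques, N m; "tcp_pos": TCP position; "orientation": TCP orientation; "contact_force": force on the tool from outside, world axes, zero at the start; "ft_torque": the same for the moment, N m; "gripper_width": finger opening in m; "grip_force": force on a finger pad.
Only numpy, scipy, OpenCV 4.12 (cv2) and the standard library are available. Lean on these libraries where they do the work, as an engineer would, in place of code of your own. Each camera call takes 0.05 s, during which the arm holds its last target. There are 200 camera calls.

## Working session

There is one attempt and no reset: what is moved stays moved. The work goes in short steps, Python scripts to look and compute and a tool call to move; the robot and the scene stay as the last step left them, time stands still between calls to the robot, and variables do not carry over. Pictures are saved under pics/ and viewed, at most 10 in all, crops included, and the job is handed in when it is done.

Besides the shell and the picture viewer there is one more tool, called after ">>>" as name([rows], argument=value, ...), one row to a line, values as JSON. servo_tool: Moves the arm, as the interface text tells. Its arguments: {"type":"object","properties":{"plan":{"type":"array"},"claw":{"type":"number"}},"required":["plan"]}

```bash
mkdir -p pics; cat > h.py <<'E'
import numpy as np, cv2, pickle
from rig import monitor, eyes, arm
def cap(name, save=None):
    s=monitor.observe(); d=eyes.capture(name)
    f=200/np.tan(np.radians(d["vfov"])/2)
    if name=="wrist":
        T=np.eye(4);T[:3,:3]=np.array(s["orientation"]).reshape(3,3);T[:3,3]=s["tcp_pos"]
        W=T@np.array(d["hand_eye"])
    else: W=np.linalg.inv(np.array(d["camera_from_world"]))
    v=dict(f=f,cx=d["cx"],cy=d["cy"],W=W,color=d["color"],s=s)
    if save:
        cv2.imwrite(f"pics/{save}.png",d["color"][:,:,::-1]); pickle.dump(v,open(f"pics/{save}.pkl","wb"))
    return v
def load(n): return pickle.load(open(f"pics/{n}.pkl","rb"))
def ray(v,p):
    r=v["W"][:3,:3]@np.array([(p[0]-v["cx"])/v["f"],(p[1]-v["cy"])/v["f"],1]); return v["W"][:3,3],r/np.linalg.norm(r)
def onz(v,p,z):
    o,r=ray(v,p); return o+r*(z-o[2])/r[2]
def tri(obs):
    A=np.zeros((3,3));b=np.zeros(3)
    for v,p in obs:
        o,r=ray(v,p);P=np.eye(3)-np.outer(r,r);A+=P;b+=P@o
    return np.linalg.solve(A,b)
def proj(v,X):
    c=np.linalg.inv(v["W"])@np.append(X,1); return v["f"]*c[0]/c[2]+v["cx"],v["f"]*c[1]/c[2]+v["cy"]
E
python3 - <<'E'
from h import *
a=cap("scene","scene0");b=cap("top","top0");c=cap("wrist","wrist0")
im=np.vstack([cv2.resize(x["color"],(480,300)) for x in (a,b)])
cv2.imwrite("pics/m.png",im[:,:,::-1])
for v in(a,b,c):print(v["f"],v["cx"],v["cy"],v["W"].round(3).tolist())
print(c["s"])
E
```

```text
469.74375968977074 324.81281984656584 197.42950150423113 [[-0.124, 0.85, -0.513, 1.151], [0.992, 0.108, -0.062, 0.074], [0.003, -0.516, -0.856, 1.027], [0.0, 0.0, 0.0, 1.0]]
474.0664469764628 332.07347729806764 208.18737887849593 [[-0.009, -0.998, 0.061, 0.493], [-1.0, 0.01, 0.004, -0.014], [-0.005, -0.06, -0.998, 0.99], [0.0, 0.0, 0.0, 1.0]]
329.3856395928125 318.9149620946772 197.7959178748626 [[0.38, 0.889, 0.255, 0.195], [0.925, -0.365, -0.106, 0.677], [-0.001, 0.276, -0.961, 0.385], [0.0, 0.0, 0.0, 1.0]]
{'t': 0.1, 'joints': array([ 1.14770234e+00,  3.79358507e-01,  1.73473667e+00,  1.82314306e-05,
        1.02846987e+00, -3.33349151e-02]), 'joint_vel': array([-0.00110399, -0.00207155,  0.00038401,  0.00088291, -0.0008219 ,
        0.00040415]), 'joint_efforts': array([-1.76124304e-03, -7.65043330e+01, -4.35289443e+01,  6.51596230e-02,
        3.98801034e-02, -7.46909495e-05]), 'tcp_pos': array([0.26586219, 0.64718394, 0.23534508]), 'orientation': array([[-9.24997041e-01,  3.79974081e-01, -4.13487681e-04],
       [ 3.79974303e-01,  9.24996624e-01, -8.80240148e-04],
       [ 4.80062675e-05, -9.71334226e-04, -9.99999527e-01]]), 'contact_force': array([-0.46882789,  0.46073246, -0.44717224]), 'ft_torque': array([-0.01714482,  0.0313129 ,  0.02560171]), 'grip_force': 0.0, 'gripper_width': 0.09094376429058056}
```

View pics/top0.png

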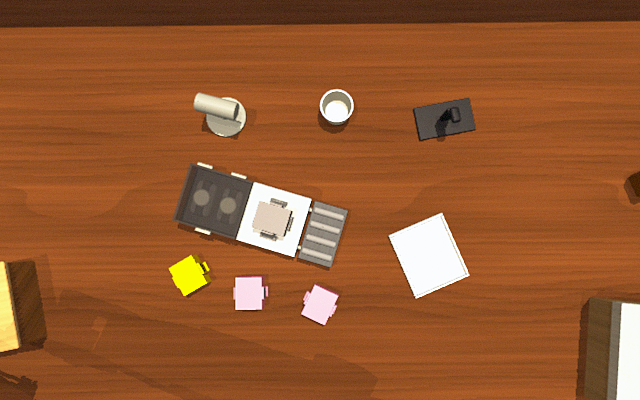

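View pics/scene0.png

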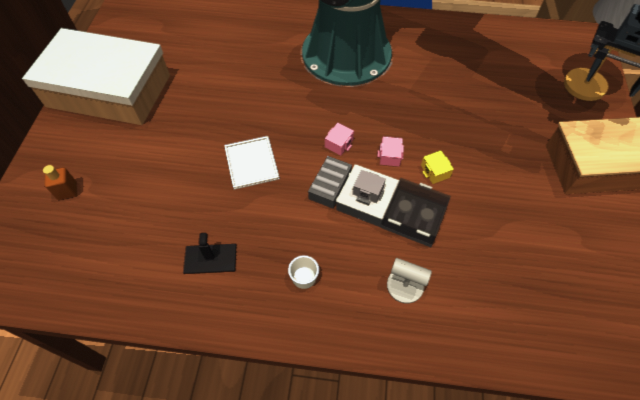

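Candidates in the top view are grey on the deck (272,219), pink (250,293) and (320,304), and yellow (189,275). The grey one on the white deck fits the description; I'll check it in a close crop.

```bash
python3 - <<'E'
from h import *
a=load("top0")["color"][165:275,170:360];b=load("scene0")["color"][150:250,300:460]
A=cv2.resize(a,None,fx=4,fy=4,interpolation=cv2.INTER_CUBIC)[:, :760]
cv2.imwrite("pics/crop1.png",A[:,:,::-1])
E
```

```text
(no output)
```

View pics/crop1.png

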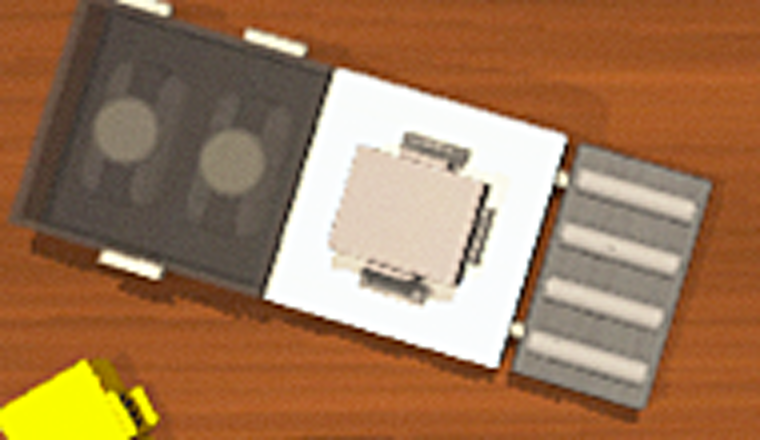

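Grey cover confirmed: cover top at about (272,219), catches at (279,203) and (268,236) in the top view. Its tabs are on the case's ±x sides.

```bash
python3 - <<'E'
from h import *
t=load("top0");s=load("scene0")
P=[(253.25,182.5),(311.75,198.75),(295,257),(236.25,239.5)]
W=np.array([onz(t,p,.045) for p in P]);print(W.round(4),W.mean(0)); 
for i in range(4):
    d=W[(i+1)%4]-W[i];print(np.linalg.norm(d),np.degrees(np.arctan2(d[1],d[0])))
print("proj deck in scene",[np.round(proj(s,w),1) for w in W])
T=np.array([onz(t,p,.012) for p in [(443,214),(469,275),(416,298),(389,238)]]);print(T.round(4),T.mean(0))
for i in range(4):
    d=T[(i+1)%4]-T[i];print(np.linalg.norm(d),np.degrees(np.arctan2(d[1],d[0])))
print("tray proj scene",[np.round(proj(s,w),1) for w in T])
for n,p in dict(watch=(226,117),cup=(336,107),gl=(445,119),pink=(250,293),pink2=(320,304),yel=(189,275)).items():print(n,onz(t,p,.0))
E
```

```text
[[0.6031 0.1477 0.045 ]
 [0.5692 0.0307 0.045 ]
 [0.4536 0.0647 0.045 ]
 [0.4893 0.1815 0.045 ]] [0.5288026  0.10615301 0.045     ]
0.12186068554033615 -106.11740338719119
0.12054633464086892 163.5946152135507
0.12217004111426083 72.97943808038211
0.11862252911425337 -16.55214876674252
proj deck in scene [array([383.2, 218.1]), array([335.9, 200.6]), array([354.2, 163.4]), array([399.5, 179.9])]
[[ 0.5377 -0.2383  0.012 ]
 [ 0.4123 -0.2885  0.012 ]
 [ 0.3666 -0.1792  0.012 ]
 [ 0.4893 -0.1262  0.012 ]] [ 0.45148461 -0.2080294   0.012     ]
0.13508523726348234 -158.19356890460298
0.1184163532792149 112.67139506078608
0.13368858956170782 23.369936546767676
0.12209338283728942 -66.6757352510093
tray proj scene [array([232.6, 185.3]), array([224.9, 144.6]), array([267.8, 135.4]), array([279.1, 174.3])]
watch [0.74837985 0.21329447 0.        ]
cup [ 0.76735902 -0.01994422  0.        ]
gl [ 0.73913035 -0.24999757  0.        ]
pink [0.37836103 0.16202292 0.        ]
pink2 [0.35454832 0.01722537 0.        ]
yel [0.41653787 0.28885875 0.        ]
```

>>> servo_tool([
  {"offset": [-0.034,-0.0305,0],"yaw": 0},
  {"offset": [-0.034,-0.0305,0],"yaw": 0},
  {"offset": [-0.034,-0.0305,0],"yaw": 0},
  {"offset": [-0.034,-0.0305,0],"yaw": 0},
  {"offset": [-0.034,-0.0305,0],"yaw": 0},
  {"offset": [-0.034,-0.0305,0],"yaw": 0},
  {"offset": [-0.034,-0.0305,0],"yaw": 0},
  {"offset": [-0.034,-0.0305,0],"yaw": 0},
  {"offset": [-0.034,-0.0305,0],"yaw": 0},
  {"offset": [-0.034,-0.0305,0],"yaw": 0},
])

```text
t: 1.15
tcp_pos: [0.465, 0.2344, 0.236]
orientation: [[-0.925, 0.38, 0.0], [0.38, 0.925, 0.0], [-0.0, 0.0, -1.0]]
contact_force: [0.6, 0.5, -0.2]
gripper_width: 0.091
grip_force: 0.0
```

>>> servo_tool([
  {"offset": [-0.034,-0.0305,0],"yaw": 0},
  {"offset": [-0.034,-0.0305,0],"yaw": 0},
  {"offset": [-0.034,-0.0305,0],"yaw": 0},
  {"offset": [-0.007,-0.004,0],"yaw": 0},
  {"offset": [0,0,0],"yaw": 8.43},
  {"offset": [0,0,0],"yaw": 8.43},
  {"offset": [0,0,0],"yaw": 8.43},
  {"offset": [0,0,0],"yaw": 8.43},
  {"offset": [0,0,0],"yaw": 8.43},
  {"offset": [0,0,0],"yaw": 8.43},
])

```text
t: 2.15
tcp_pos: [0.5288, 0.1069, 0.2357]
orientation: [[-0.288, 0.958, -0.0], [0.958, 0.288, 0.0], [0.0, -0.0, -1.0]]
contact_force: [-0.0, -0.1, -0.1]
gripper_width: 0.0913
grip_force: 0.0
```

>>> servo_tool([
  {"offset": [0,0,0],"yaw": 8.43},
  {"offset": [0,0,0],"yaw": 8.43},
  {"offset": [0,0,0],"yaw": 8.43},
  {"offset": [0,0,0],"yaw": 8.43},
  {"offset": [0,0,0],"yaw": 0},
  {"offset": [0,0,0],"yaw": 0},
])

```text
t: 2.75
tcp_pos: [0.529, 0.1067, 0.2358]
orientation: [[0.282, 0.96, -0.0], [0.96, -0.282, -0.0], [-0.0, -0.0, -1.0]]
contact_force: [0.3, 0.6, -0.6]
gripper_width: 0.0912
grip_force: 0.0
```

```bash
python3 - <<'E'
from h import *
v=cap("wrist","w1")
print(v["W"].round(3),v["s"]["joints"])
E
```

```text
[[ 0.959 -0.271 -0.078  0.552]
 [-0.282 -0.922 -0.265  0.182]
 [ 0.     0.276 -0.961  0.385]
 [ 0.     0.     0.     1.   ]] [1.55870466e-01 1.26577462e-01 2.05849842e+00 3.24966414e-05
 9.56762203e-01 4.41424383e-01]
```

View pics/w1.png

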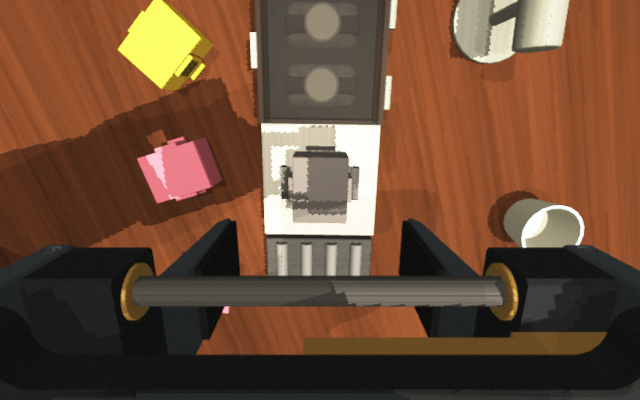

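Grey cover sits at (320,187) in the wrist view with catches at (285,182) and (355,182); deck corners are near (262,124), (380,124), (374,237) and (263,235). Zooming in for sub-pixel corners.

```bash
python3 - <<'E'
from h import *
v=load("w1")
a=v["color"][110:250,240:400]
cv2.imwrite("pics/crop2.png",cv2.resize(a,None,fx=4.2,fy=4.2,interpolation=cv2.INTER_CUBIC)[:,:,::-1])
c=np.array([.529,.1067]);th=np.radians(-16.5);X=np.array([np.cos(th),np.sin(th)]);Y=np.array([-X[1],X[0]])
for z,h in((.045,(.06,.06)),(.085,(.026,.032))):
  print(z,[np.round(proj(v,np.append(c+i*h[0]*X+j*h[1]*Y,z)),1).tolist() for i,j in((-1,1),(1,1),(1,-1),(-1,-1))])
E
```

```text
0.045 [[258.9, 122.3], [377.9, 122.5], [372.3, 233.4], [264.1, 233.1]]
0.085 [[289.9, 156.2], [346.7, 156.3], [345.1, 222.1], [291.4, 222.0]]
```

View pics/crop2.png

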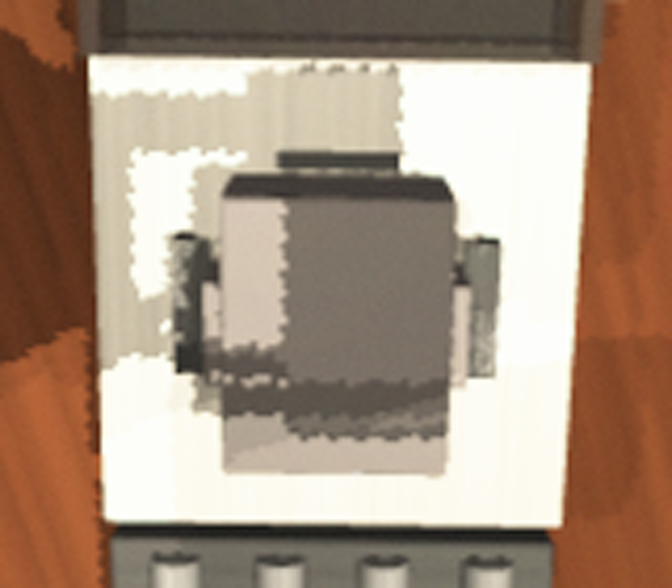

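```bash
python3 - <<'E'
from h import *
v=load("w1");t=load("top0")
D={'++':((380.5,124.8),(253.25,182.5)),'+-':((373.8,235),(311.75,198.75)),'--':((265,234.3),(295,257)),'-+':((260.95,123.6),(236.25,239.5))}
C={'++':((347.9,156.9),(259.25,201.75)),'+-':((346,222.9),(291.75,210.75)),'--':((293.1,222.4),(285.5,236.75)),'-+':((293.1,156.9),(252.5,227))}
for Q,z in((D,.045),(C,.085)):
  P=np.array([tri([(v,a),(t,b)]) for a,b in Q.values()]);print(P.round(4).tolist(),P.mean(0).round(4))
  M=np.array([onz(v,a,z) for a,b in Q.values()]);print("wrist",M.mean(0).round(4))
  for P in(P,M):
    x=P[0]+P[1]-P[2]-P[3];y=P[0]+P[3]-P[1]-P[2];print(np.degrees(np.arctan2(x[1],x[0])),np.degrees(np.arctan2(-y[0],y[1])),np.linalg.norm(x)/2,np.linalg.norm(y)/2)
E
```

```text
[[0.6025, 0.1456, 0.0582], [0.5698, 0.0305, 0.0466], [0.454, 0.0645, 0.0438], [0.4901, 0.1801, 0.0491]] [0.5291 0.1052 0.0494]
wrist [0.5303 0.1045 0.045 ]
-16.688015039100677 -16.58647476262474 0.11923987215427546 0.12062449171684678
-16.854649713906717 -16.995971738336948 0.12076637010592738 0.11991131971525855
[[0.5626, 0.1293, 0.0848], [0.5444, 0.0671, 0.0835], [0.4944, 0.0799, 0.0766], [0.5141, 0.1429, 0.0787]] [0.5289 0.1048 0.0809]
wrist [0.5304 0.1056 0.085 ]
-15.010239277639212 -16.818556113036838 0.05143621477057039 0.06535785986307178
-16.666569943492252 -17.117561853682805 0.050725675493104194 0.06403366372325137
```

>>> servo_tool([
  {"offset": [-0.001,0.0014,0],"yaw": 0.4},
  {"offset": [0,0,0.035],"yaw": 0},
  {"offset": [0,0,0.035],"yaw": 0},
  {"offset": [0,0,0.035],"yaw": 0},
  {"offset": [0,0,0.02],"yaw": 0},
  {"offset": [0,0,0.015],"yaw": 0},
  {"offset": [0,0,0.01],"yaw": 0},
  {"offset": [0,0,0.004],"yaw": 0},
  {"offset": [0,0,0],"yaw": 0},
  {"offset": [0,0,0],"yaw": 0},
])

```text
t: 3.8
tcp_pos: [0.5307, 0.1052, 0.0827]
orientation: [[0.293, 0.956, 0.001], [0.956, -0.293, 0.0], [0.001, 0.001, -1.0]]
contact_force: [0.3, -0.1, -0.1]
gripper_width: 0.091
grip_force: 0.0
```

>>> servo_tool([
  {"offset": [0,0,0],"yaw": 0},
  {"offset": [0,0,0],"yaw": 0},
  {"offset": [0,0,0],"yaw": 0},
  {"offset": [0,0,0],"yaw": 0},
  {"offset": [0,0,0],"yaw": 0},
  {"offset": [0,0,0],"yaw": 0},
  {"offset": [0,0,0],"yaw": 0},
  {"offset": [0,0,0],"yaw": 0},
  {"offset": [0,0,0],"yaw": 0},
  {"offset": [0,0,0],"yaw": 0},
], claw=-0.1)

```text
t: 4.8
tcp_pos: [0.5304, 0.1051, 0.0821]
orientation: [[0.293, 0.956, 0.0], [0.956, -0.293, 0.0], [0.0, 0.0, -1.0]]
contact_force: [-0.4, -0.6, 6.8]
gripper_width: 0.0517
grip_force: 30.0
```

>>> servo_tool([
  {"offset": [0,0,0],"yaw": 0},
  {"offset": [0,0,0],"yaw": 0},
  {"offset": [0,0,0],"yaw": 0},
], claw=-0.3)

```text
t: 5.1
tcp_pos: [0.5303, 0.1051, 0.0821]
orientation: [[0.293, 0.956, 0.0], [0.956, -0.293, -0.0], [0.0, 0.0, -1.0]]
contact_force: [-0.8, -0.2, 5.1]
gripper_width: 0.0514
grip_force: 30.0
```

```bash
python3 - <<'E'
from h import *
v=cap("wrist","w2");s=v["s"];print(s["contact_force"],s["ft_torque"],s["gripper_width"],s["grip_force"])
a=v["color"][110:270,230:410]
cv2.imwrite("pics/crop3.png",cv2.resize(a,None,fx=3.7,fy=3.7,interpolation=cv2.INTER_CUBIC)[:,:,::-1])
E
```

```text
[-0.80744745 -0.19530569  5.10037483] [-0.21237104  0.27706114 -0.00299035] 0.05143820155068169 30.00322535634041
```

View pics/crop3.png

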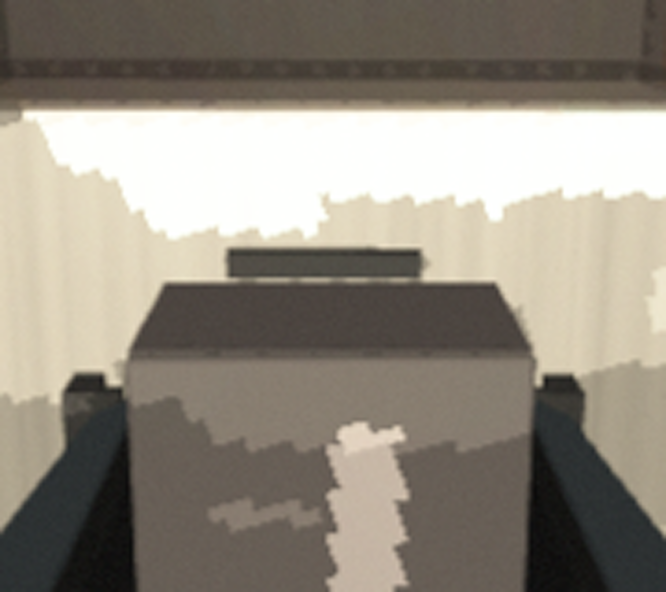

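The pads flank the cover on both sides, top face edges at about x=130 and 530 in the crop, and the cover sits level. Testing a slow lift.

>>> servo_tool([
  {"offset": [0,0,-0.001],"yaw": 0},
  {"offset": [0,0,-0.001],"yaw": 0},
  {"offset": [0,0,-0.001],"yaw": 0},
  {"offset": [0,0,0],"yaw": 0},
])

```text
t: 5.55
tcp_pos: [0.5301, 0.1051, 0.0849]
orientation: [[0.293, 0.956, -0.0], [0.956, -0.293, -0.0], [-0.0, -0.0, -1.0]]
contact_force: [-0.1, -0.1, -0.7]
gripper_width: 0.0519
grip_force: 30.0
```

>>> servo_tool([
  {"offset": [0,0,-0.001],"yaw": 0},
  {"offset": [0,0,-0.001],"yaw": 0},
  {"offset": [0,0,-0.001],"yaw": 0},
  {"offset": [0,0,-0.002],"yaw": 0},
  {"offset": [0,0,-0.002],"yaw": 0},
  {"offset": [0,0,0],"yaw": 0},
])

```text
t: 6.15
tcp_pos: [0.5304, 0.1051, 0.0923]
orientation: [[0.293, 0.956, 0.0], [0.956, -0.293, 0.0], [0.0, 0.0, -1.0]]
contact_force: [1.4, 0.2, -1.6]
gripper_width: 0.0515
grip_force: 30.0
```

>>> servo_tool([
  {"offset": [0,0,-0.005],"yaw": 0},
  {"offset": [0,0,-0.01],"yaw": 0},
  {"offset": [0,0,-0.012],"yaw": 0},
  {"offset": [0,0,-0.015],"yaw": 0},
  {"offset": [0,0,-0.015],"yaw": 0},
  {"offset": [0,0,-0.015],"yaw": 0},
  {"offset": [0,0,-0.015],"yaw": 0},
  {"offset": [0,0,-0.01],"yaw": 0},
  {"offset": [0,0,0],"yaw": 0},
])

```text
t: 7.05
tcp_pos: [0.531, 0.1052, 0.1906]
orientation: [[0.293, 0.956, 0.002], [0.956, -0.293, 0.0], [0.001, 0.002, -1.0]]
contact_force: [0.8, 0.1, -0.8]
gripper_width: 0.0516
grip_force: 30.0
```

```bash
python3 - <<'E'
from h import *
v=cap("wrist","w3");t=cap("top","top3")
a=cv2.resize(v["color"][100:300,190:450],(520,400));b=cv2.resize(t["color"][165:275,180:360],None,fx=1.5,fy=1.5)
im=np.zeros((400,800,3),np.uint8);im[:,:520]=a;im[:165,525:795]=b
cv2.imwrite("pics/crop4.png",im[:,:,::-1])
E
```

```text
(no output)
```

View pics/crop4.png

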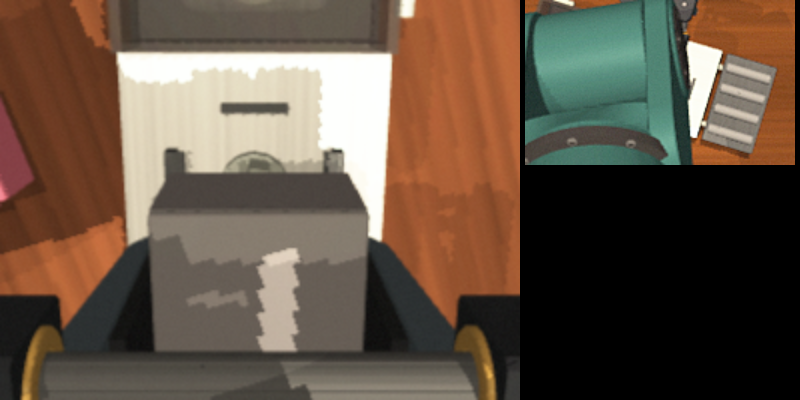

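The cover is lifted level between the fingers, and the cam is visible below it at crop (255,160). No slip, since its back edge is at the same pixel as before. Moving to the tray.

>>> servo_tool([
  {"offset": [-0.018,0.001,0],"yaw": 0},
  {"offset": [-0.035,0.0016,0],"yaw": 0},
  {"offset": [-0.035,0.0016,0],"yaw": 0},
  {"offset": [-0.035,0.0016,0],"yaw": 0},
  {"offset": [-0.035,0.0016,0],"yaw": 0},
  {"offset": [-0.035,0.0016,0],"yaw": 0},
  {"offset": [-0.035,0.0016,0],"yaw": 0},
  {"offset": [-0.035,0.0016,0],"yaw": 0},
  {"offset": [-0.035,0.0016,0],"yaw": 0},
  {"offset": [-0.025,0.002,0],"yaw": 0},
])

```text
t: 8.15
tcp_pos: [0.4496, -0.2099, 0.1881]
orientation: [[0.294, 0.956, -0.001], [0.956, -0.294, 0.001], [0.0, -0.001, -1.0]]
contact_force: [0.3, 0.7, -1.6]
gripper_width: 0.0514
grip_force: 30.0
```

>>> servo_tool([
  {"offset": [0,0,0.01],"yaw": 8.3},
  {"offset": [0,0,0.015],"yaw": 8.3},
  {"offset": [0,0,0.015],"yaw": 8.3},
  {"offset": [0,0,0.015],"yaw": 8.3},
  {"offset": [0,0,0.015],"yaw": 8.3},
  {"offset": [0,0,0.01],"yaw": 8.3},
  {"offset": [0,0,0],"yaw": 0},
  {"offset": [0,0,0],"yaw": 0},
])

```text
t: 8.95
tcp_pos: [0.4504, -0.2082, 0.1086]
orientation: [[0.918, 0.398, -0.001], [0.398, -0.918, 0.001], [-0.001, -0.001, -1.0]]
contact_force: [0.3, -0.9, -0.3]
gripper_width: 0.0517
grip_force: 30.0
```

```bash
python3 - <<'E'
from h import *
v=cap("wrist","w4")
c=np.array([.4515,-.208]);th=np.radians(23.2);X=np.array([np.cos(th),np.sin(th)]);Y=np.array([-X[1],X[0]])
im=v["color"][:,:,::-1].copy()
P=np.array([proj(v,np.append(c+i*.07*X+j*.06*Y,.012)) for i,j in((-1,1),(1,1),(1,-1),(-1,-1))]);print(P.round(1))
cv2.polylines(im,[P.round().astype(int)],True,(0,0,255),1)
cv2.imwrite("pics/tr.png",im)
E
```

```text
[[247.7 285.7]
 [236.8 114.1]
 [402.5 114.7]
 [390.2 286.2]]
```

View pics/tr.png

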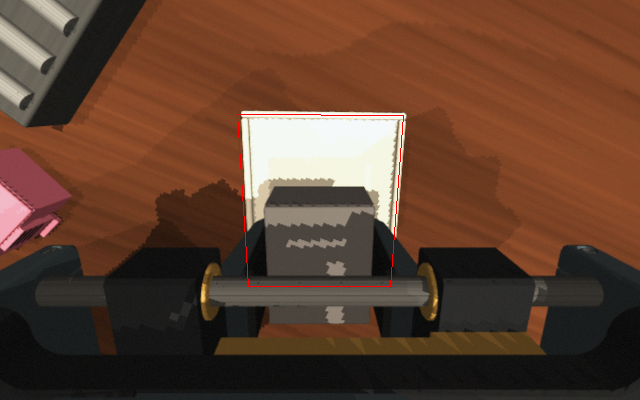

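The tray outline matches within about 3 px, its top corners being at (241,112) and (405,115). The held cover is centred over it.

>>> servo_tool([
  {"offset": [0,0.002,0.01],"yaw": 0},
  {"offset": [0,0,0.015],"yaw": 0},
  {"offset": [0,0,0.015],"yaw": 0},
  {"offset": [0,0,0.01],"yaw": 0},
  {"offset": [0,0,0.006],"yaw": 0},
  {"offset": [0,0,0.003],"yaw": 0},
  {"offset": [0,0,0.003],"yaw": 0},
  {"offset": [0,0,0.001],"yaw": 0},
  {"offset": [0,0,0.001],"yaw": 0},
  {"offset": [0,0,0],"yaw": 0},
])

```text
t: 10.0
tcp_pos: [0.4516, -0.2103, 0.0451]
orientation: [[0.919, 0.393, 0.0], [0.393, -0.919, -0.0], [0.0, 0.0, -1.0]]
contact_force: [-0.1, 0.3, -0.3]
gripper_width: 0.0518
grip_force: 30.0
```

>>> servo_tool([
  {"offset": [0,0,0.001],"yaw": 0},
  {"offset": [0,0,0.001],"yaw": 0},
  {"offset": [0,0,0],"yaw": 0},
  {"offset": [0,0,0],"yaw": 0},
])

```text
t: 10.4
tcp_pos: [0.4514, -0.2102, 0.0429]
orientation: [[0.919, 0.393, -0.0], [0.393, -0.919, 0.0], [-0.0, -0.0, -1.0]]
contact_force: [-1.0, -0.3, -1.6]
gripper_width: 0.0514
grip_force: 30.0
```

>>> servo_tool([
  {"offset": [0,0,0.0006],"yaw": 0},
  {"offset": [0,0,0.0006],"yaw": 0},
  {"offset": [0,0,0],"yaw": 0},
  {"offset": [0,0,0],"yaw": 0},
])

```text
t: 10.8
tcp_pos: [0.4515, -0.2103, 0.0421]
orientation: [[0.919, 0.393, -0.0], [0.393, -0.919, 0.0], [-0.0, -0.0, -1.0]]
contact_force: [-3.1, 2.1, 9.2]
gripper_width: 0.0515
grip_force: 30.0
```

>>> servo_tool([
  {"offset": [0,0,0],"yaw": 0},
  {"offset": [0,0,0],"yaw": 0},
  {"offset": [0,0,0],"yaw": 0},
  {"offset": [0,0,0],"yaw": 0},
  {"offset": [0,0,0],"yaw": 0},
  {"offset": [0,0,0],"yaw": 0},
  {"offset": [0,0,0],"yaw": 0},
  {"offset": [0,0,0],"yaw": 0},
  {"offset": [0,0,0],"yaw": 0},
  {"offset": [0,0,0],"yaw": 0},
], claw=0.95)

```text
t: 11.8
tcp_pos: [0.4515, -0.2102, 0.0417]
orientation: [[0.919, 0.393, -0.0], [0.393, -0.919, 0.0], [-0.0, -0.0, -1.0]]
contact_force: [-0.2, -0.3, 0.8]
gripper_width: 0.089
grip_force: 0.0
```

>>> servo_tool([
  {"offset": [0,0,-0.005],"yaw": 0},
  {"offset": [0,0,-0.015],"yaw": 0},
  {"offset": [0,0,-0.02],"yaw": 0},
  {"offset": [0,0,-0.03],"yaw": 0},
  {"offset": [0,0,-0.03],"yaw": 0},
  {"offset": [0,0,-0.03],"yaw": 0},
  {"offset": [0,0,-0.03],"yaw": 0},
  {"offset": [0,0,0],"yaw": 0},
])

```text
t: 12.6
tcp_pos: [0.4532, -0.2111, 0.2058]
orientation: [[0.919, 0.393, 0.005], [0.393, -0.919, -0.003], [0.004, 0.005, -1.0]]
contact_force: [0.4, -0.2, -1.3]
gripper_width: 0.0887
grip_force: 0.0
```

```bash
python3 - <<'E'
from h import *
cap("wrist","w5")
E
```

>>> servo_tool([
  {"offset": [0.0195,-0.026,0],"yaw": 0},
  {"offset": [0.0244,-0.0325,0],"yaw": 0},
  {"offset": [0.0244,-0.0325,0],"yaw": 0},
  {"offset": [0.0244,-0.0325,0],"yaw": 0},
  {"offset": [0.0244,-0.0325,0],"yaw": 0},
  {"offset": [0.0244,-0.0325,0],"yaw": 0},
  {"offset": [0.0244,-0.0325,0],"yaw": 0},
  {"offset": [0.0195,-0.026,0],"yaw": 0},
  {"offset": [0.009,-0.0125,0],"yaw": 0},
], claw=-0.3)

```text
t: 13.55
tcp_pos: [0.5279, 0.1069, 0.2007]
orientation: [[0.919, 0.395, -0.001], [0.395, -0.919, -0.0], [-0.001, -0.0, -1.0]]
contact_force: [-0.2, 0.1, -0.1]
gripper_width: 0.0316
grip_force: 0.0
```

>>> servo_tool([
  {"offset": [0,0,0],"yaw": -7.6},
  {"offset": [0,0,0],"yaw": -7.6},
  {"offset": [0,0,0],"yaw": -7.6},
  {"offset": [0,0,0],"yaw": -7.6},
  {"offset": [0,0,0],"yaw": -7.6},
  {"offset": [0,0,0],"yaw": 0},
  {"offset": [0,0,0],"yaw": 0},
])

```text
t: 14.25
tcp_pos: [0.5278, 0.1044, 0.2012]
orientation: [[0.486, 0.874, -0.001], [0.874, -0.486, -0.0], [-0.001, -0.001, -1.0]]
contact_force: [-1.3, 0.5, -0.3]
gripper_width: 0.0317
grip_force: 0.0
```

```bash
python3 - <<'E'
from h import *
v=cap("wrist","w6");w=load("w5")
g=np.array([.530,.105])
p=proj(v,np.append(g,.063));print(p, v["s"]["tcp_pos"], v["s"]["orientation"][:,1], v["s"]["contact_force"])
x,y=int(p[0]),int(p[1])
a=cv2.resize(v["color"][y-55:y+45,x-50:x+50],(480,480),interpolation=cv2.INTER_CUBIC);print("crop origin",x-50,y-55)
b=w["color"][90:350,190:450];b=cv2.resize(b,(310,310))
im=np.zeros((480,800,3),np.uint8);im[:,:480]=a;im[:310,485:795]=b
cv2.imwrite("pics/crop6.png",im[:,:,::-1])
E
```

```text
(np.float64(320.2200461071766), np.float64(191.97490936844454)) [0.52779308 0.10441539 0.20124245] [ 8.73937945e-01 -4.86037140e-01 -6.06156405e-04] [-1.26865944  0.50110769 -0.3066967 ]
crop origin 270 136
```

View pics/crop6.png

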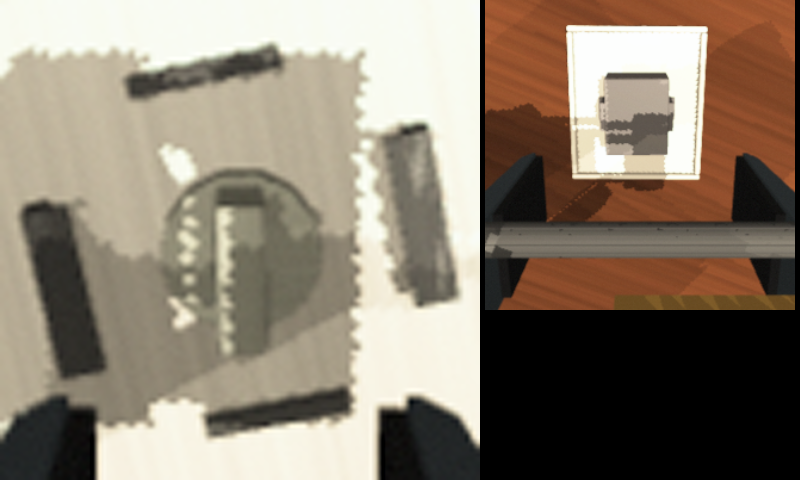

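The cover sits upright and centred in the tray. The cam bar lies nearly along the image vertical, with top-face corners at about (216,205), (262,205), (268,352) and (220,352) in the crop.

```bash
python3 - <<'E'
from h import *
v=load("w6");f=lambda p:(p[0]/4.8+270-.4,p[1]/4.8+136-.4)
P=np.array([onz(v,f(p),.073) for p in[(216,205),(262,205),(268,352),(220,352)]])
print(P.mean(0));d=(P[0]+P[1]-P[2]-P[3])/2;print(np.linalg.norm(d),np.degrees(np.arctan2(d[1],d[0])),np.linalg.norm(P[0]-P[1]))
print("disc",onz(v,f((243,247)),.053))
R=v["s"]["orientation"];print("tool x ang",np.degrees(np.arctan2(R[1,0],R[0,0])))
e=P.mean(0)-v["s"]["tcp_pos"];print("tool delta",R.T@e)
E
```

```text
[0.53023193 0.10603279 0.073     ]
0.02776398339005436 62.83359331156238 0.008262837548231405
disc [0.53103087 0.10677434 0.053     ]
tool x ang 60.91956695812798
tool delta [0.00266595 0.00142302 0.12824023]
```

>>> servo_tool([
  {"offset": [0.0028,0.0013,0],"yaw": -1.9},
  {"offset": [0,0,0.03],"yaw": 0},
  {"offset": [0,0,0.03],"yaw": 0},
  {"offset": [0,0,0.025],"yaw": 0},
  {"offset": [0,0,0.015],"yaw": 0},
  {"offset": [0,0,0.012],"yaw": 0},
  {"offset": [0,0,0.008],"yaw": 0},
  {"offset": [0,0,0.002],"yaw": 0},
  {"offset": [0,0,0],"yaw": 0},
  {"offset": [0,0,0],"yaw": 0},
])

```text
t: 15.3
tcp_pos: [0.5311, 0.1067, 0.0804]
orientation: [[0.453, 0.891, 0.001], [0.891, -0.453, 0.0], [0.001, 0.001, -1.0]]
contact_force: [-0.7, -0.4, -0.4]
gripper_width: 0.032
grip_force: 0.0
```

>>> servo_tool([
  {"offset": [0,0,0],"yaw": 0},
  {"offset": [0,0,0],"yaw": 0},
  {"offset": [0,0,0],"yaw": 0},
  {"offset": [0,0,0],"yaw": 0},
  {"offset": [0,0,0],"yaw": 0},
  {"offset": [0,0,0],"yaw": 0},
], claw=-1)

```text
t: 15.9
tcp_pos: [0.5302, 0.1069, 0.0799]
orientation: [[0.453, 0.891, -0.001], [0.891, -0.453, 0.0], [-0.0, -0.001, -1.0]]
contact_force: [-5.7, 2.9, 7.2]
gripper_width: 0.0092
grip_force: 30.0
```

>>> servo_tool([
  {"offset": [0,0,0],"yaw": 5},
  {"offset": [0,0,0],"yaw": 5},
  {"offset": [0,0,0],"yaw": 5},
  {"offset": [0,0,0],"yaw": 5},
  {"offset": [0,0,0],"yaw": 5},
  {"offset": [0,0,0],"yaw": 5},
  {"offset": [0,0,0],"yaw": 5},
  {"offset": [0,0,0],"yaw": 5},
  {"offset": [0,0,0],"yaw": 0},
])

```text
t: 16.8
tcp_pos: [0.5309, 0.1061, 0.08]
orientation: [[0.921, 0.389, 0.001], [0.389, -0.921, -0.001], [0.0, 0.001, -1.0]]
contact_force: [1.4, -7.1, 3.8]
gripper_width: 0.0088
grip_force: 30.0
```

>>> servo_tool([
  {"offset": [0,0,0],"yaw": 5},
  {"offset": [0,0,0],"yaw": 5},
  {"offset": [0,0,0],"yaw": 5},
  {"offset": [0,0,0],"yaw": 5},
  {"offset": [0,0,0],"yaw": 5},
  {"offset": [0,0,0],"yaw": 5},
  {"offset": [0,0,0],"yaw": 4},
  {"offset": [0,0,0],"yaw": 3},
  {"offset": [0,0,0],"yaw": 0},
])

```text
t: 17.7
tcp_pos: [0.531, 0.1052, 0.08]
orientation: [[0.97, -0.242, 0.0], [-0.242, -0.97, -0.002], [0.001, 0.002, -1.0]]
contact_force: [2.0, -21.8, 4.1]
gripper_width: 0.0088
grip_force: 30.0
```

```bash
python3 - <<'E'
from h import *
s=monitor.observe();print(s["ft_torque"],s["contact_force"])
E
```

```text
[-3.87776409e+00 -2.27395837e-01  2.42463547e-03] [  2.03807765 -21.81776709   4.10908632]
```

>>> servo_tool([
  {"offset": [0,0,0],"yaw": 1},
  {"offset": [0,0,0],"yaw": 1},
  {"offset": [0,0,0],"yaw": 1},
  {"offset": [0,0,0],"yaw": 0},
  {"offset": [0,0,0],"yaw": 0},
])

```text
t: 18.2
tcp_pos: [0.5309, 0.1051, 0.08]
orientation: [[0.957, -0.29, 0.0], [-0.29, -0.957, -0.002], [0.001, 0.002, -1.0]]
contact_force: [1.7, -21.7, 3.7]
gripper_width: 0.0088
grip_force: 30.0
```

```bash
python3 - <<'E'
from h import *
s=monitor.observe();print(s["ft_torque"],s["contact_force"])
E
```

```text
[-4.04688136 -0.19060211  0.04065587] [  1.74920968 -21.71243963   3.71711413]
```

>>> servo_tool([
  {"offset": [0,0.001,0],"yaw": 0},
  {"offset": [0,0,0],"yaw": 1},
  {"offset": [0,0,0],"yaw": 1},
  {"offset": [0,0,0],"yaw": 0},
  {"offset": [0,0,0],"yaw": 0},
])

```text
t: 18.7
tcp_pos: [0.5309, 0.1049, 0.08]
orientation: [[0.946, -0.323, 0.001], [-0.323, -0.946, -0.001], [0.002, 0.001, -1.0]]
contact_force: [3.0, -10.9, -0.0]
gripper_width: 0.0088
grip_force: 30.0
```

```bash
python3 - <<'E'
from h import *
s=monitor.observe();print(s["ft_torque"],s["contact_force"])
E
```

```text
[-2.09628045 -0.39299146  0.63244848] [  3.01501794 -10.94449043  -0.04751769]
```

>>> servo_tool([
  {"offset": [0,0,0],"yaw": 0},
  {"offset": [0,0,0],"yaw": 0},
  {"offset": [0,0,0],"yaw": 0},
  {"offset": [0,0,0],"yaw": 0},
], claw=-0.35)

```text
t: 19.1
tcp_pos: [0.5303, 0.1058, 0.0797]
orientation: [[0.946, -0.325, -0.0], [-0.325, -0.946, 0.0], [-0.0, -0.0, -1.0]]
contact_force: [-0.4, 0.3, -0.8]
gripper_width: 0.0294
grip_force: 0.0
```

>>> servo_tool([
  {"offset": [0,0,-0.01],"yaw": 0},
  {"offset": [0,0,-0.02],"yaw": 0},
  {"offset": [0,0,-0.03],"yaw": 0},
  {"offset": [0,0,-0.03],"yaw": 0},
  {"offset": [0,0,-0.03],"yaw": 0},
  {"offset": [0,0,-0.02],"yaw": 0},
  {"offset": [0,0,0],"yaw": 0},
  {"offset": [0,0,0],"yaw": 0},
])

```text
t: 19.9
tcp_pos: [0.5302, 0.1057, 0.2201]
orientation: [[0.946, -0.324, 0.001], [-0.324, -0.946, 0.0], [0.001, -0.0, -1.0]]
contact_force: [-0.9, -0.0, 0.1]
gripper_width: 0.0295
grip_force: 0.0
```

```bash
python3 - <<'E'
from h import *
v=cap("wrist","w7");p=proj(v,[.530,.105,.063]);s=v["s"];print(p,s["contact_force"],s["tcp_pos"])
x,y=int(p[0]),int(p[1]);print(x-80,y-75)
cv2.imwrite("pics/crop7.png",cv2.resize(v["color"][y-75:y+50,x-80:x+80],None,fx=4.8,fy=4.8,interpolation=cv2.INTER_CUBIC)[:,:,::-1])
E
```

```text
(np.float64(320.38645837288504), np.float64(188.6933058441294)) [-0.87070913 -0.04683286  0.09981567] [0.53024255 0.10573259 0.22009102]
240 113
```

View pics/crop7.png

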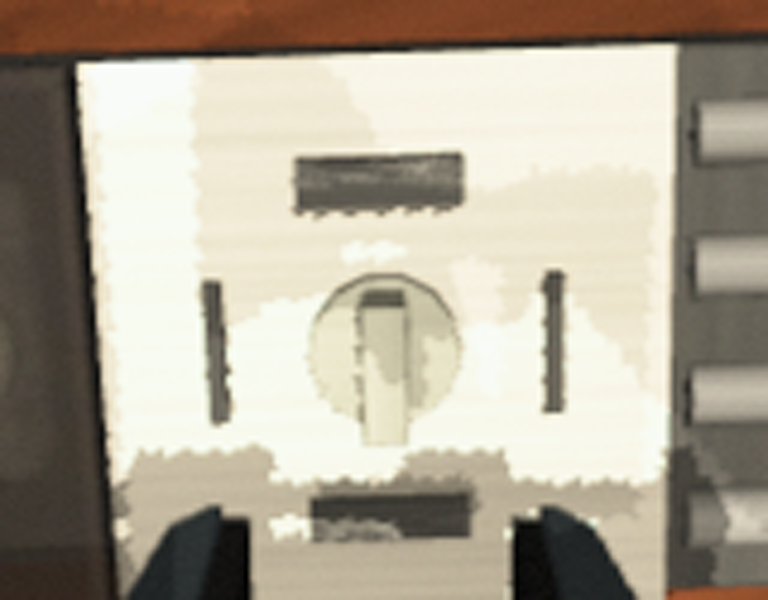

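The module is tight against the deck edge at crop x≈678 with no gap, and the bar lies along the case's x (360–410, 300–440).

```bash
python3 -c "
from rig import arm;print(arm.finish_job())"
```

```text
the job is handed in; nothing more can be done
None
```

The grey cover is set down upright in the ring tray, the cam is turned clockwise to its stop with the module drawn tight against the case, and the job was handed in at about 20 s.

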